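# Pin the lens barrel and tighten its lock ring

## Task

Keep the inspection lens in focus while you lock it: take the red-headed holding pin out of its stand and put it, without forcing, fully home through the forked arm of the black lens barrel into the hole in the lens base, so that the barrel cannot turn. Then turn the knurled metal lock ring clockwise (seen from above) until you feel it come up against the housing, and snug it gently there, not over-tight, so that it stays snug when you let go; leave the pin in. The barrel must stay on its mark, and the things around must be left alone.

Things in the scene. Friction and masses are not known exactly. Their poses are not given: they have to be found in the camera images.
- viewer: upright inspection lens, fixed: grey base plate 100 x 100 x 14 mm, on its +y side a grey boss 50 x 44 mm, 20 high, with the pin hole. Origin on the vertical lens axis at worktop height; +y points from the axis to the pin hole, z up. Under the ring the housing neck is narrower (42 mm, z = 34 to 45 mm), so fingertips can reach below the ring; all else round the axis is below z = 35 mm
- pin_hole (a point): centre of the mouth of the pin hole on top of the boss, 75 mm from the lens axis, 20 mm above the worktop. Hole 12 mm wide, chamfered, 20 mm deep, right through to the worktop. The barrel's forked arm passes over it
- barrel_top (a point): centre of the top of the black lens barrel (30 mm across, front rim 33 mm), on the lens axis, 90 mm above the worktop; the barrel rises through the lock ring
- barrel (a joint): turn of the barrel about the lens axis, rad, 0 on its mark, positive clockwise from above. Starts within 0.03 of 0; keep it within 0.12 at all times and within 0.07 at the end. It turns with light friction (0.25 N m, about 3 N at the fork), so the pin's tapered tip can nudge the fork over. Unpinned, the ring drags it round; pinned, it has 0.04 rad play
- fork (a point): point on the top face of the barrel's flat aluminium arm (26 mm wide, z = 24 to 32 mm above the worktop), mid-slot, 75 mm from the lens axis, straight above the pin hole when the barrel is at 0. The arm ends in a fork: slot 12 mm wide, open outwards, from 61 to 92 mm from the axis
- ring: knurled bright lock ring round the barrel, 49 mm across, from z = 48 to 70 mm above the worktop; origin on the lens axis at worktop height. Turns with a running friction of about 0.4 N m; clockwise from above tightens: free for 0.25 to 1.2 rad (varies, cannot be seen), then it bears on its seat in the housing and the torque rises by 3 N m per rad on top of the friction
- ring_grip (a point): grip point of the ring: on the lens axis, 62 mm above the worktop. Snug is a rise of 0.15 to 0.3 N m over the running torque; a rise of 0.44 N m (25 N on the seat) is over-tight, one under 0.07 N m (4 N) is not snug. When let go, friction keeps the ring about as tight as it was, up to about 0.25 N m
- pin: loose steel holding pin, 62 mm long, about 60 g, upright in its stand. Origin at its tip, z up the pin: tapered tip (6 to 10 mm wide over the first 5 mm), shaft 10 mm, collar 22 mm wide from z = 28 to 32 mm, red round grip 16 mm wide from z = 32 to 62 mm. Fully home in the lens the collar rests on the forked arm, tip 4 mm above the worktop
- pin_grip (a point): point on the pin's axis, 54 mm above its tip: where to grip. 58 mm above the worktop when the pin is fully home (home counts below 62 mm) and also while it stands in its stand
- pin_stand: fixed grey block 64 x 64 x 32 mm with a 12 mm hole right through its middle, in which the pin stands. Origin at the centre of its underside
- jar_white_a: bystander, to be left alone: white jar with white cap, 49 mm across, 57 mm high; origin at the centre of its underside
- jar_white_b: bystander, to be left alone: white jar with red cap, 49 mm across, 57 mm high; origin at the centre of its underside
- jar_far_a: bystander, to be left alone: white jar with blue cap, 53 mm across, 59 mm high; origin at the centre of its underside
- timer: bystander, to be left alone: white bench timer, 44 x 66 mm, 52 mm high; origin at the centre of its underside
- beaker_50: bystander, to be left alone: small clear beaker, 45 mm across, 56 mm high; origin at the centre of its underside
- weight_200g: bystander, to be left alone: brass weight, 30 mm across, 46 mm high; origin at the centre of its underside

How it is judged:
By the outcome, as a careful person would: the job done as asked, in the order asked, and still so for the second after the job is handed in, with the robot touching nothing.
It also fails if it takes over 64 s, if anything falls off the work surface, if the arm or the gripper's body presses on something with over 40 N, if the wrist force passes 120 N, or if a joint passes its speed limit or range.

## Robot

A 6-joint arm with a two-finger parallel gripper is mounted at the origin on a cart in front of the work surface, level with it; the furniture and walls round the work are solid. World frame = base frame: x ahead of the robot, y to its left, z up, the work surface at z = 0. Lengths are in mm, angles in rad, forces in N, time in s.
With the tool pointing down it reaches from about 250 to 725 mm from the base axis. Payload 9.7 kg.
Tool frame: the origin (TCP) lies at the very end of the fingers, on their centre line; the grasp point (between the pads) lies 19 mm behind it; z points along the fingers, y is the line along which they close (so a half turn about z gives the same grasp; the last joint's range is limited). The gripper opens to 85 mm and grips with 20 to 120 N. Pads are 22 mm wide; open, the fingers measure 114 mm over their backs; the gripper's body (76 mm by 85 mm) begins 54 mm behind the grasp point. The pads swing forward as they close: fully open they stand 13 mm farther back than shut.
Start: joints at [1.25, 0.087, 0.176, 1.66, 0, 1.571], TCP at [173.426, 521.939, 231.284] pointing down, gripper open.
Joint ranges: [-3.13, 3.13], [-0.85, 1.81], [-1.15, 1.24], [-2.2, 2.28], [-1.44, 1.52], [-3.14, 3.14]. Speed limits (rad/s): [2.22, 2.22, 2.57, 3.14, 3.14, 3.14].

## Interface

Orientations are given as a unit quaternion [x, y, z, w].
In Python, from cell import status, eyes, manip gives the robot as it stands. The module is installed in compiled form; this text tells all that it offers.
- The arm moves only by the shell command python3 -m handwheel 'ROWS' [FORCE]. ROWS is JSON, a list of rows, each a list of 3 entries, a list of its own where there are three numbers: the shift along the tool's x, y, z in units of 40 mm (1.0 is 40 mm), then the turn about the tool's z in units of 5 degrees (1.0 is 5 degrees), then the closure, from 0 (fully open) to 1 (shut). A call has exactly 10 rows; each row shifts and turns the commanded pose from where the row before left it, along the tool's axes as they then stand; what a row does not reach is not made up. A row lasts 1/12 s, in which the tool goes at most 41.7 mm and 7.16 degrees, less where a joint would pass 70% of its speed; a pose out of reach is approached as far as the arm can. A call is refused whole if a number of a shift passes 1 or a number of a turn 1, either way. A call with a gripper value outside its range is refused whole. The fingers move at their own pace and stop on an object; FORCE is the grip in N (left out, the last holds). Time passes only in rows, so rows that do not move let the fingers close, or fill a call up. It gives the time, the measured TCP pose, the force, the opening and the grip force at its end, in the units of the state.
- status.observe(): the state, without advancing time (a new reading comes with each control period).
- eyes.grab_frame(name): name is "scene" or "top" or "wrist"; returns (picture, depth): 420x560x3 uint8, blue, green, red; 420x560 float32, mm along the optical axis (not along the pixel's ray), 0 where there is no reading.
- eyes.get_calibration(name): a dict with "intrinsics" (3x3 intrinsics, pixels), "camera_from_world" (4x4, takes a point from world to camera coordinates). Camera axes: x right, y down, z forward; pixel columns grow to the right and rows downward; lengths in mm; the calibration is good to about 2 mm. A picture is of the moment at which its call begins: read the wrist's pose just before it. get_calibration takes no time and is no camera call; for the wrist camera it gives the pose at the moment of the call.
- manip.hand_in(): hands the job in; it is judged then, once.
The state is a dict: "time_s": time; "joint_positions": joint angles; "joint_vel": joint speeds; "effort": joint torques, N m; "eef_pos": TCP position; "eef_rot": TCP orientation; "wrist_force": force on the tool from outside, world axes, zero at the start; "ft_torque": the same for the moment, N m; "grip_width": finger opening in mm; "grip_force": force on a finger pad.
Only numpy, scipy, OpenCV 4.12 (cv2) and the standard library are available. Lean on these libraries where they do the work, as an engineer would, in place of code of your own. Each camera call takes 0.05 s, during which the arm holds its last target. There are 200 camera calls.

## Working session

There is one attempt and no reset: what is moved stays moved. The work goes in short steps, Python scripts to look and compute and a shell command to move; the robot and the scene stay as the last step left them, time stands still between calls to the robot, and variables do not carry over. Pictures are saved under pics/ and viewed, at most 10 in all, crops included, and the job is handed in when it is done.

```bash
mkdir -p pics; python3 - <<'E'
from cell import status, eyes
import cv2,numpy as np
np.set_printoptions(precision=3,suppress=True)
s=status.observe();print(s)
for n in("scene","top"):
    p,d=eyes.grab_frame(n);cv2.imwrite(f"pics/{n}.png",p);np.savez(f"pics/{n}.npz",p=p,d=d)
    c=eyes.get_calibration(n);print(n,c)
E
```

```text
{'time_s': 0.0, 'joint_positions': array([1.25 , 0.087, 0.175, 1.66 , 0.   , 1.571]), 'joint_vel': array([-0.002, -0.   ,  0.002, -0.001,  0.001,  0.001]), 'effort': array([  0.007, -52.038,  46.481,   0.016,   0.   ,   0.   ]), 'eef_pos': array([173.35 , 521.725, 230.605]), 'eef_rot': array([ 0.16 ,  0.987, -0.001, -0.   ]), 'wrist_force': array([ 0.003, -0.185,  0.749]), 'ft_torque': array([-0.041,  0.008,  0.044]), 'grip_force': 0.0, 'grip_width': 85.45983847630765}
scene {'intrinsics': array([[464.58 ,   0.   , 278.427],
       [  0.   , 464.58 , 208.164],
       [  0.   ,   0.   ,   1.   ]]), 'camera_from_world': array([[   0.749,   -0.662,   -0.012, -329.903],
       [  -0.444,   -0.489,   -0.75 ,  339.735],
       [   0.491,    0.568,   -0.661,  802.174],
       [   0.   ,    0.   ,    0.   ,    1.   ]])}
top {'intrinsics': array([[497.355,   0.   , 275.751],
       [  0.   , 497.355, 208.387],
       [  0.   ,   0.   ,   1.   ]]), 'camera_from_world': array([[   0.007,   -1.   ,    0.008,  113.61 ],
       [  -0.997,   -0.008,   -0.081,  530.838],
       [   0.081,   -0.007,   -0.997, 1224.355],
       [   0.   ,    0.   ,    0.   ,    1.   ]])}
```

View pics/scene.png

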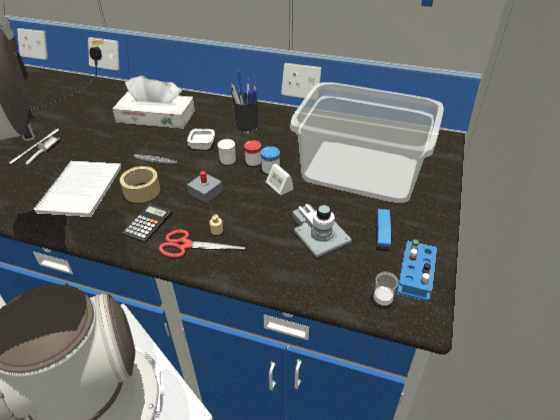

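View pics/top.png

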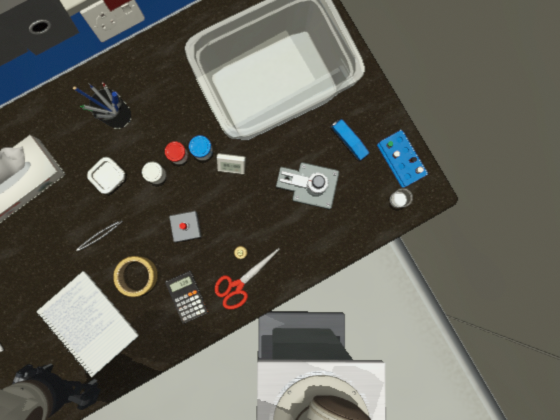

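The scene view shows the lens at (322,225) and the pin stand at (205,185). The top view shows the lens barrel at (317,182), with the fork and boss towards (283,178), and the red pin at (183,226) with its stand. The jars are at (153,173), (176,152) and (200,148), and the timer is at (231,163).

```bash
cat > h.py <<'E'
import numpy as np,cv2
from cell import status,eyes
np.set_printoptions(precision=2,suppress=True)
def ray(c,u,v,z):
    K=c["intrinsics"];T=c["camera_from_world"];R=T[:3,:3];o=-R.T@T[:3,3]
    d=R.T@np.linalg.solve(K,[u,v,1.]);return o+d*(z-o[2])/d[2]
def proj(c,P):
    q=c["camera_from_world"]@np.append(P,1.);q=c["intrinsics"]@q[:3];return q[:2]/q[2]
def cen(m):
    n,l,s,ce=cv2.connectedComponentsWithStats(m.astype(np.uint8));i=1+s[1:,4].argmax();return ce[i],s[i],l==i
def red(p):
    b,g,r=[p[...,i].astype(int) for i in range(3)];return (r>110)&(r>2*g)&(r>2*b)
def to_tool(P):  # tool-frame shift in row units to world point P
    from scipy.spatial.transform import Rotation as Ro
    s=status.observe();return Ro.from_quat(s["eef_rot"]).inv().apply(np.array(P)-s["eef_pos"])/40
E
python3 - <<'E'
from h import *
c=eyes.get_calibration("top");z=np.load("pics/top.npz");p=z["p"]
m=red(p);m2=np.zeros_like(m);m2[210:245,170:200]=m[210:245,170:200]
print("pin",cen(m2)[0],ray(c,*cen(m2)[0],66))
g=cv2.cvtColor(p,cv2.COLOR_BGR2GRAY)
for n,u,v,zz in(("barrel",317,181,90),("forktip",283,178,32),("standTL",170,215,32),("standTR",197,211,32),("standBL",173,242,32),("standBR",200,237,32)):print(n,ray(c,u,v,zz))
cv2.imwrite("pics/c1.png",np.hstack([cv2.resize(p[150:220,265:345],None,fx=5,fy=5,interpolation=2),cv2.resize(p[200:250,155:215],(400,350),interpolation=2)]))
s=np.load("pics/scene.npz")["p"];c2=eyes.get_calibration("scene")
m=red(s);m2=np.zeros_like(m);m2[165:190,195:215]=m[165:190,195:215]
print("pin scene",cen(m2)[0:2],ray(c2,*cen(m2)[0],52))
E
```

```text
pin [182.5 225.5] [483.31 341.71  66.  ]
barrel [590.45  20.47  90.  ]
forktip [605.29 100.1   32.  ]
standTL [510.63 379.3   32.  ]
standTR [521.07 312.75  32.  ]
standBL [444.   370.29  32.  ]
standBR [456.79 304.07  32.  ]
pin scene (array([202.81, 176.08]), array([200, 171,   6,  12,  62], dtype=int32)) [484.37 344.35  52.  ]
```

View pics/c1.png

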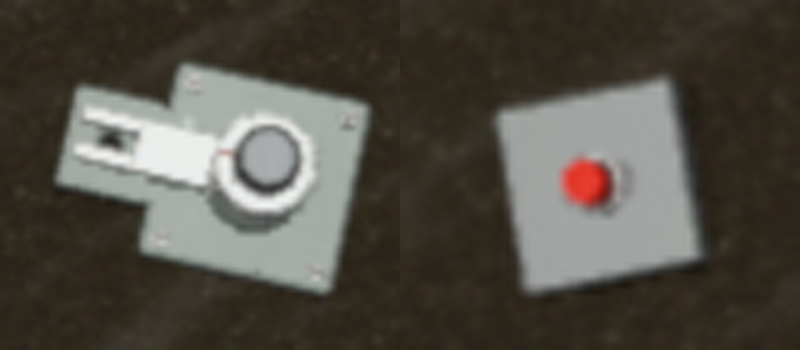

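```bash
python3 -m handwheel '[[[-0.87,-0.18,0],0,0],[[-0.87,-0.18,0],0,0],[[-0.87,-0.18,0],0,0],[[-0.87,-0.18,0],0,0],[[-0.87,-0.18,0],0,0],[[-0.87,-0.18,0],0,0],[[-0.87,-0.18,0],0,0],[[-0.87,-0.18,0],0,0],[[-0.87,-0.18,0],0,0],[[-0.87,-0.18,0],0,0]]' 40
python3 -m handwheel '[[[0,0,0],1,0],[[0,0,0],1,0],[[0,0,0],1,0],[[0,0,0],1,0],[[0,0,0],1,0],[[0,0,0],1,0],[[0,0,0],1,0],[[0,0,0],1,0],[[0,0,0],1,0],[[0,0,0],1,0]]'
python3 -m handwheel '[[[0,0,0],1,0.3],[[0,0,0],1,0.4],[[0,0,0],1,0.4],[[0,0,0],1,0.4],[[0,0,0],1,0.4],[[0,0,0],1,0.4],[[0,0,0],0.4,0.4],[[0,0,0],0,0.4],[[0,0,0],0,0.4],[[0,0,0],0,0.4]]'
python3 - <<'E'
from h import *
c=eyes.get_calibration("wrist");s=status.observe();p,d=eyes.grab_frame("wrist");cv2.imwrite("pics/w1.png",p);np.savez("pics/w1.npz",p=p,d=d,K=c["intrinsics"],T=c["camera_from_world"])
print(s["eef_pos"],s["eef_rot"],s["grip_width"],s["joint_positions"],s["time_s"]);print(c)
m,st,_=cen(red(p));print(m,st,ray(c,*m,66),proj(c,s["eef_pos"]))
E
```

```text
time_s: 0.93
eef_pos: [482.3, 342.6, 230.9]
eef_rot: [0.16, 0.987, -0.0, -0.0]
wrist_force: [-0.4, 1.4, -1.2]
grip_width: 85.3
grip_force: 0.0
time_s: 1.77
eef_pos: [480.8, 343.8, 230.8]
eef_rot: [0.564, 0.826, -0.0, -0.0]
wrist_force: [-0.2, 0.1, 0.9]
grip_width: 85.8
grip_force: 0.0
time_s: 2.6
eef_pos: [480.9, 343.9, 231.0]
eef_rot: [0.768, 0.641, -0.0, -0.0]
wrist_force: [-0.6, -0.7, 0.4]
grip_width: 51.3
grip_force: 0.0
[480.92 343.85 231.05] [ 0.77  0.64 -0.   -0.  ] 51.34345194513628 [0.62 0.19 0.29 1.67 0.   2.37] 2.6
{'intrinsics': array([[299.69,   0.  , 280.17],
       [  0.  , 299.69, 210.88],
       [  0.  ,   0.  ,   1.  ]]), 'camera_from_world': array([[   0.98,   -0.18,   -0.  , -412.59],
       [  -0.17,   -0.93,    0.32,  361.77],
       [  -0.06,   -0.31,   -0.95,  515.47],
       [   0.  ,    0.  ,    0.  ,    1.  ]])}
[453.21 137.09] [ 430  114   47   48 1743] [662.38 369.26  66.  ] [278.88 271.67]
```

View pics/w1.png

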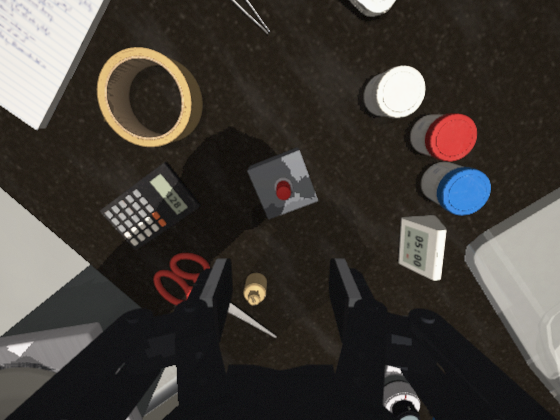

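The wrist view shows the pin at (283,188) in its stand, shaded by the gripper. The fingertips are near (222,265) and (343,265). I'll measure the pin here and check it against the top view.

```bash
python3 - <<'E'
from h import *
z=np.load("pics/w1.npz");p=z["p"];c=dict(intrinsics=z["K"],camera_from_world=z["T"])
b,g,r=[p[...,i].astype(int) for i in range(3)]
m=(r>60)&(r>2*g)&(r>2*b);m2=np.zeros_like(m);m2[165:210,260:310]=m[165:210,260:310]
e,st,l=cen(m2);print(e,st)
d=z["d"];yy,xx=np.nonzero(l);dd=d[l];print(np.percentile(dd,[5,25,50,75,95]))
# top disc: nearest depth pixels
P=[]
R=c["camera_from_world"][:3,:3];o=-R.T@c["camera_from_world"][:3,3]
K=c["intrinsics"]
q=np.stack([(xx-K[0,2])/K[0,0],(yy-K[1,2])/K[1,1],np.ones(len(xx))])*dd
w=(R.T@q).T+o
t=w[w[:,2]>62];print(len(t),t.mean(0),(t.min(0)+t.max(0))/2,w.max(0))
# ring/lens too
print(to_tool([0,0,0])*0)
E
```

```text
[283.04 190.16] [276 181  15  19 224]
[316.12 317.48 318.58 321.31 336.07]
167 [485.14 344.25  67.97] [487.05 380.26 218.12] [496.32 424.87 374.13]
[-0. -0.  0.]
```

```bash
python3 -m handwheel '[[[0,0.09,0.5],0,0.4],[[0,0,0.5],0,0.4],[[0,0,0.5],0,0.4],[[0,0,0.5],0,0.4],[[0,0,0.5],0,0.4],[[0,0,0.5],0,0.4],[[0,0,0.3],0,0.4],[[0,0,0],0,0.4],[[0,0,0],0,0.4],[[0,0,0],0,0.4]]'
python3 - <<'E'
from h import *
c=eyes.get_calibration("wrist");s=status.observe();p,d=eyes.grab_frame("wrist");cv2.imwrite("pics/w2.png",p)
b,g,r=[p[...,i].astype(int) for i in range(3)]
m=(r>50)&(r>2*g)&(r>2*b);m[:,:200]=0;m[:,360:]=0
e,st,l=cen(m);print(e,st,ray(c,*e,55),s["eef_pos"],proj(c,s["eef_pos"]))
cv2.imwrite("pics/w2c.png",p[150:420,130:430])
E
```

```text
time_s: 3.48
eef_pos: [485.0, 343.6, 100.7]
eef_rot: [0.768, 0.64, 0.001, 0.0]
wrist_force: [-0.7, 0.0, 0.8]
grip_width: 51.3
grip_force: 0.0
[278.73 238.46] [267 221  24  35 697] [484.66 343.11  55.  ] [484.97 343.58 100.69] [278.87 271.69]
```

View pics/w2c.png

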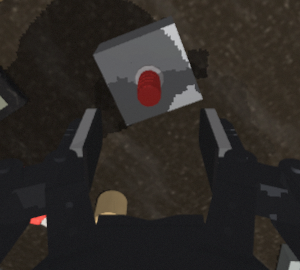

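The crop shows the pin centred between the open fingers (red head at crop (149,88)), and my estimate agrees with the TCP to within 0.5 mm. I'll go down and grip.

```bash
python3 -m handwheel '[[[0,0,0.3],0,0.4],[[0,0,0.4],0,0.4],[[0,0,0.4],0,0.4],[[0,0,0.3],0,0.4],[[0,0,0.13],0,0.4],[[0,0,0],0,0.9],[[0,0,0],0,0.95],[[0,0,0],0,0.95],[[0,0,0],0,0.95],[[0,0,0],0,0.95]]' 50
python3 -m handwheel '[[[0,0,0],0,0.95],[[0,0,0],0,0.95],[[0,0,-0.1],0,0.95],[[0,0,-0.3],0,0.95],[[0,0,-0.3],0,0.95],[[0,0,-0.3],0,0.95],[[0,0,-0.4],0,0.95],[[0,0,-0.5],0,0.95],[[0,0,-0.5],0,0.95],[[0,0,-0.3],0,0.95]]'
python3 - <<'E'
from h import *
c=eyes.get_calibration("wrist");s=status.observe();p,d=eyes.grab_frame("wrist");cv2.imwrite("pics/w3.png",p)
b,g,r=[p[...,i].astype(int) for i in range(3)]
m=(r>50)&(r>2*g)&(r>2*b);m[:,:200]=0;m[:,360:]=0
e,st,l=cen(m);print(e,st,s["eef_pos"],s["wrist_force"],s["ft_torque"])
# lens from top camera again
p,d=eyes.grab_frame("top");cv2.imwrite("pics/t2.png",p)
t=eyes.get_calibration("top")
np.savez("pics/t2.npz",p=p)
print(to_tool([605,94,s["eef_pos"][2]]))
E
```

```text
time_s: 4.37
eef_pos: [485.0, 343.6, 39.2]
eef_rot: [0.768, 0.64, 0.001, 0.0]
wrist_force: [0.2, 0.1, 3.7]
grip_width: 14.5
grip_force: 48.8
time_s: 5.2
eef_pos: [485.1, 343.6, 149.7]
eef_rot: [0.768, 0.64, 0.002, 0.0]
wrist_force: [-0.7, -0.2, -0.3]
grip_width: 14.3
grip_force: 48.7
[280.22 288.78] [ 264  259   33   59 1602] [485.07 343.59 149.7 ] [-0.75 -0.16 -0.29] [-0.01 -0.03 -0.03]
[-5.61  4.06 -0.01]
```

```bash
python3 -m handwheel '[[[-0.5,0.4,-0.1],0,0.95],[[-0.7,0.4,-0.1],0,0.95],[[-0.7,0.4,-0.1],0,0.95],[[-0.7,0.4,-0.1],0,0.95],[[-0.7,0.4,-0.1],0,0.95],[[-0.7,0.4,0],0,0.95],[[-0.7,0.4,0],0,0.95],[[-0.7,0.4,0],0,0.95],[[-0.7,0.4,0],0,0.95],[[-0.5,0.4,0],0,0.95]]'
python3 - <<'E'
from h import *
python=None
c=eyes.get_calibration("wrist");s=status.observe();p,d=eyes.grab_frame("wrist");cv2.imwrite("pics/w4.png",p)
np.savez("pics/w4.npz",p=p,d=d,K=c["intrinsics"],T=c["camera_from_world"]);print(s["eef_pos"],proj(c,[604,94,20]),proj(c,[604,94,32]))
cv2.imwrite("pics/w4c.png",cv2.resize(p[80:330,160:440],None,fx=2.4,fy=2.4))
E
```

```text
time_s: 6.13
eef_pos: [594.2, 52.3, 165.1]
eef_rot: [0.768, 0.64, -0.001, -0.0]
wrist_force: [-0.5, -0.1, -0.6]
grip_width: 14.3
grip_force: 48.8
[594.15  52.31 165.09] [281.84 154.47] [281.9 156.3]
```

View pics/w4c.png

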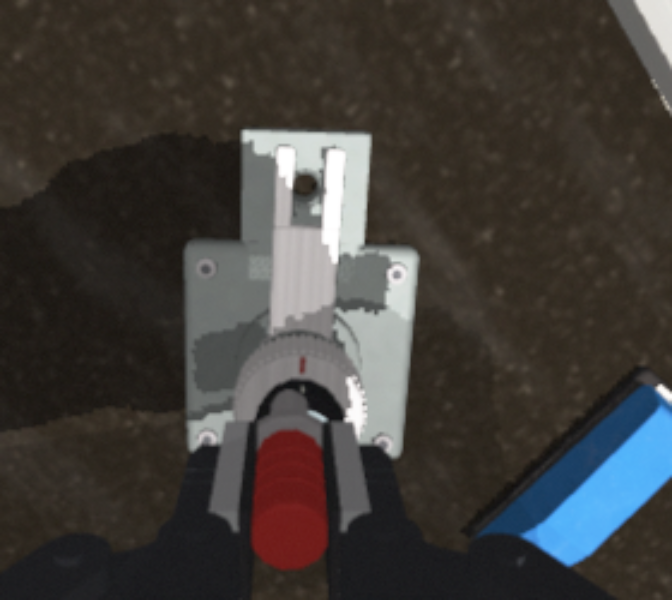

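The wrist crop clearly shows the lens. The pin hole is at crop (306,185), visible inside the fork slot between the tine edges at x≈294 and 328. The boss corners are at (241,131) and (371,133), the base corners near (185,241) and (418,248), and the red mark is at (302,365).

```bash
python3 - <<'E'
from h import *
z=np.load("pics/w4.npz");p=z["p"];c=dict(intrinsics=z["K"],camera_from_world=z["T"])
f=lambda x,y,zz:ray(c,160+(x+.5)/2.4-.5,80+(y+.5)/2.4-.5,zz)
g=cv2.cvtColor(p,cv2.COLOR_BGR2GRAY)
for y in range(140,182,3):print(y,g[y,268:312])
h=(g<75).astype(np.uint8);m=np.zeros_like(h);m[148:168,280:296]=h[148:168,280:296]
e,st,_=cen(m);print("hole",e,st,ray(c,*e,20),ray(c,*e,16))
A=f(241,131,20);B=f(371,133,20);C=f(185,241,14);D=f(418,248,14)
ang=lambda a,b:np.degrees(np.arctan2(*(b-a)[[1,0]]))
print(A,B,np.linalg.norm(B-A),ang(A,B));print(C,D,np.linalg.norm(D-C),ang(C,D))
u=(B-A)/np.linalg.norm(B-A);n=np.array([-u[1],u[0],0])
print("hole from boss",(A+B)/2-19*n,"from base",(C+D)/2+25*n, n)
t=np.load("pics/t2.npz")["p"];cv2.imwrite("pics/t2c.png",t[150:220,265:345])
E
```

```text
140 [218 216 217 217 217 216 215 199 162 162 162 162 175 206 216 216 218 217
 218 218 219 217 218 219 217 218 217 217 215 215 199 180 214 215 217 218
 218 217 215 215 216 215 216 216]
143 [216 216 216 202 182 215 194 217 254 255 255 255 255 255 247 195 216 216
 218 217 218 218 217 218 218 192 113 116 199 253 254 254 253 252 251 236
 215 214 215 214 213 214 216 216]
146 [115 116 114 114 115 114 127 224 254 255 255 255 255 255 247 214 215 214
 214 215 216 218 218 218 217 208 167 142 234 255 255 255 255 255 255 246
 202 215 215 215 215 215 216 217]
149 [113 112 114 114 114 114 123 157 242 255 255 255 255 254 230 193 215 213
 214 213 214 214 215 215 215 216 190 172 250 255 255 255 255 255 254 228
 216 216 217 216 217 216 217 217]
152 [111 112 112 112 112 112 131 171 242 255 254 252 255 253 187 110  95 106
 101  98 101 113 133 151 170 158 111 190 253 255 255 255 255 255 251 211
 216 217 217 217 217 218 219 220]
155 [113 113 113 112 111 112 133 176 189 186 184 242 255 250 124  55  55  52
  48  48  47  46  48  61 109 132  99 202 254 255 255 255 255 255 248 191
 216 216 216 215 216 216 218 2
[... 1120 characters left out ...]
 113 115 113 129 164 181 186 191 191 188 185 185 190 185 182 180
 183 188 187 185 181 182 183 184 236 254 255 255 254 254 252 230 216 217
 217 216 216 217 219 219 219 190]
179 [112 114 113 112 113 133 170 183 187 192 191 188 185 187 191 186 184 180
 186 191 189 186 183 184 186 186 242 255 255 255 255 255 253 215 216 218
 219 219 218 217 217 218 218 187]
hole [286.48 157.98] [282 153  10  11  93] [607.78  89.92  20.  ] [607.75  89.32  16.  ]
[587.4  116.06  20.  ] [637.05 106.18  20.  ] 50.62481654803422 -11.263878551028878
[554.97  76.27  14.  ] [650.15  55.76  14.  ] 97.36305315082811 -12.155616026804378
hole from boss [608.51  92.49  20.  ] from base [607.45  90.53  14.  ] [0.2  0.98 0.  ]
```

```bash
python3 - <<'E'
from h import *
z=np.load("pics/w4.npz");p=z["p"];c=dict(intrinsics=z["K"],camera_from_world=z["T"])
T=z["T"];print("cam",-T[:3,:3].T@T[:3,3])
for u,v in((289.1,146),(288.3,158),(287.6,170),(287.3,176),(288.8,142),(287.4,174.8)):print(v,ray(c,u,v,32))
print("rim",ray(c,287.5,151.7,20),ray(c,287.5,165.8,20))
n=np.array([.2,.98]);print("tip proj crop",(proj(c,[594.15,52.31,130])-[160,80])*2.4,(proj(c,[594.15,52.31,135])-[160,80])*2.4)
g=cv2.cvtColor(p,cv2.COLOR_BGR2GRAY)
for y in range(236,258,2):print(y,g[y,264:300])
t=np.load("pics/t2.npz")["p"];ct=eyes.get_calibration("top")
for y in range(168,196,3):print(y,cv2.cvtColor(t,cv2.COLOR_BGR2GRAY)[y,300:335])
E
```

```text
cam [609.89 133.33 308.15]
146 [612.08 101.94  32.  ]
158 [609.5   91.41  32.  ]
170 [606.95  80.59  32.  ]
176 [605.69  75.07  32.  ]
142 [612.42 105.49  32.  ]
174.8 [605.98  76.17  32.  ]
rim [609.76  95.6   20.  ] [607.43  82.34  20.  ]
tip proj crop [285.95 394.07] [285.87 402.06]
236 [121 125 130 129 127 126 127 127 130 132 130 131 128 127 125 128 128 128
 133 131 126 118 120 128 128 127 126 126 129 131 131 129 128 129 133 130]
238 [130 131 129 130 126 125 126 125 130 132 130 129 129 128 118  94  75  49
  49  49  53  64  65  65  67  75  96 117 131 132 132 129 128 130 132 130]
240 [132 133 130 129 128 125 125 127 130 128 106  74  47  42  20  18  20  19
  21  20  26  43  48  19  21  18  19  24  48  77  99 119 129 130 131 128]
242 [131 132 131 129 127 125 126 123 101  57  19  20  20  31  54  72  71  67
  49  31  31  81 104  39  23  20  17  19  22  20  20  24  64 112 132 129]
244 [132 131 130 129 127 126 112  61  22  20  29  57  80  87  87  88  88  88
  86  83  75  65  43  21  21  20  22  20  20  22  19  22  20  32  70 109]
246 [132 130 129 128 123  93  28  17  21  38  70  86  86  
[... 1581 characters left out ...]
86 203 223 223 168  84  93 143 160 162 162
 164 165 163 161 155 112 100 189 218 188 154 159 163 162 162 163 163]
186 [124 132 162 199 214 213 175 133 136 203 221 195 169 118  66  58  82 116
 127 115 105  81  69 122 207 223 203 175 153 157 162 162 162 160 151]
189 [162 164 163 163 160 156 128  99  92  93 121 190 216 225 225 221 192 173
 170 176 211 222 225 221 196 156 144 155 160 161 161 161 161 158 135]
192 [165 164 165 165 164 164 161 128  95  89  91  94  96  99 108 132 135 142
 133 140 142 127 100 109 134 146 157 161 161 161 162 162 162 144  94]
195 [165 164 164 164 164 163 162 163 162 160 155 129  92  78  81  82  84  83
  83  98 114 146 157 160 160 160 160 161 161 161 161 162 153 111  61]
```

```bash
python3 -m handwheel '[[[0.3,0.05,0],0,0.95],[[0.4,0.07,0],0,0.95],[[0.3,0.05,0],0,0.95],[[0,0,0.3],0,0.95],[[0,0,0.5],0,0.95],[[0,0,0.5],0,0.95],[[0,0,0.5],0,0.95],[[0,0,0.3],0,0.95],[[0,0,0.03],0,0.95],[[0,0,0],0,0.95]]'
python3 - <<'E'
from h import *
c=eyes.get_calibration("wrist");s=status.observe();p,d=eyes.grab_frame("wrist")
np.savez("pics/w5.npz",p=p,d=d,K=c["intrinsics"],T=c["camera_from_world"]);e=s["eef_pos"];print(e,s["wrist_force"])
print("tip crop",(proj(c,e-[0,0,35])-[200,170])*5)
cv2.imwrite("pics/w5c.png",cv2.resize(p[170:290,200:360],None,fx=5,fy=5,interpolation=2))
E
```

```text
time_s: 7.02
eef_pos: [607.6, 93.4, 80.2]
eef_rot: [0.768, 0.641, -0.001, -0.0]
wrist_force: [0.2, 0.1, 0.0]
grip_width: 14.3
grip_force: 48.9
[607.63  93.42  80.19] [0.25 0.06 0.04]
tip crop [395.94 371.47]
```

View pics/w5c.png

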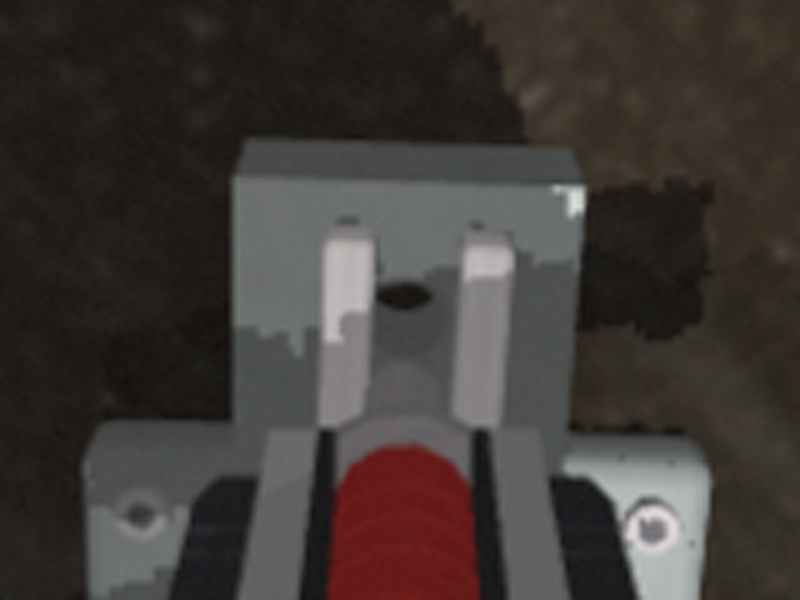

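The close crop shows the fork tines at x 322–372 and 455–512. The dark far part of the hole is at (405,297), the pin shaft and tip are below it near x≈405, and the boss's far top corners are at (233,178) and (585,186). The pin is nearly in line; I'll put numbers on that.

```bash
python3 - <<'E'
from h import *
z=np.load("pics/w5.npz");p=z["p"];c=dict(intrinsics=z["K"],camera_from_world=z["T"])
f=lambda x,y,zz:ray(c,200+(x+.5)/5-.5,170+(y+.5)/5-.5,zz)
A=f(233,178,20);B=f(585,186,20);u=(B-A)/np.linalg.norm(B-A);n=np.array([-u[1],u[0],0]);print(A,B,np.linalg.norm(B-A),n,"hole(boss)",(A+B)/2-19*n)
a=f(419,235,32);b=f(410,380,32);m=(a-b)/np.linalg.norm(a-b);print("slot",a,b,m,"r75",a-17*m)
print("hole far edge",f(405,283,20))
print("tip", proj(c,[607.63,93.42,45.2]))
g=cv2.cvtColor(p,cv2.COLOR_BGR2GRAY)
for y in range(224,258,2):print(y,g[y,268:296])
E
```

```text
[587.83 116.07  20.  ] [636.88 105.96  20.  ] 50.084307988017194 [0.2  0.98 0.  ] hole(boss) [608.52  92.41  20.  ]
slot [612.97 107.12  32.  ] [607.95  86.13  32.  ] [0.23 0.97 0.  ] r75 [609.02  90.58  32.  ]
hole far edge [609.03  95.96  20.  ]
tip [279.19 244.3 ]
224 [183 181 181 183 183 170 140  80  91 109 108 106 106 106 106 110 103  91
  86  78  79  77  77  87 130 175 182 186]
226 [184 181 181 184 183 168 139  87  84  79  71  68  63  61  63  69  74  74
  75  75  78  77  79  88 123 143 136 131]
228 [183 182 182 185 184 165 128  54  33  24  23  25  27  25  20  21  28  39
  60  72  76  78  80  91 118 127 132 130]
230 [183 182 181 184 182 158 112  57  39  20  21  24  23  25  21  23  29  46
  61  69  71  75  79  98 119 129 133 132]
232 [174 152 151 155 153 135  95  68  69  68  64  59  61  58  61  63  65  70
  70  67  69  73  78  97 124 130 132 131]
234 [130 129 130 131 131 120  92  69  68  69  69  69  69  69  70  69  70  69
  67  69  69  74  80 102 125 131 131 130]
236 [129 128 129 131 130 117  88  69  68  68  69  69  70  68  69  69  68  68
  68  68  72  76  82 106 128 130 132 131]
[... 490 characters left out ...]
132 132 129 116  90  89  88  89  89  91  90  91  89  87  87  87
  87  82  79  83  99 123 129 132 131 130]
248 [130 129 132 131 121  96  88  89  90  89  90  91  91  90  89  87  85  87
  88  85  79  82 101 125 130 132 131 130]
250 [130 129 132 132 120  94  87  89  86  88  88  89  88  87  86  86  87  87
  87  85  82  86 106 127 130 133 130 130]
252 [130 131 132 128 107  86  86  85  87  87  87  85  87  87  88  87  88  88
  86  85  84  86 105 128 130 132 131 131]
254 [110 101  91  86  90  96  98  99 100 101 100 102 101 102 102 102 102 101
 100  97  91  88  88  93 103 118 130 130]
256 [ 87  92  97 101 100 100  98  99 100  99  99 100  99  99  99  97  99  98
  97  98  99  98  96  93  90  83  66  36]
```

```bash
python3 -m handwheel '[[[-0.078,0.026,0],0,0.95],[[0,0,0],0,0.95],[[0,0,0],0,0.95],[[0,0,0.1],0,0.95],[[0,0,0.1],0,0.95],[[0,0,0.1],0,0.95],[[0,0,0.1],0,0.95],[[0,0,0.08],0,0.95],[[0,0,0],0,0.95],[[0,0,0],0,0.95]]'
python3 - <<'E'
from h import *
c=eyes.get_calibration("wrist");s=status.observe();p,d=eyes.grab_frame("wrist");e=s["eef_pos"];print(e,s["wrist_force"],s["ft_torque"])
cv2.imwrite("pics/w6c.png",cv2.resize(p[170:290,200:360],None,fx=5,fy=5,interpolation=2))
g=cv2.cvtColor(p,cv2.COLOR_BGR2GRAY)
for y in range(210,256,3):print(y,g[y,262:304])
E
```

```text
time_s: 7.9
eef_pos: [608.5, 89.6, 61.3]
eef_rot: [0.768, 0.64, -0.0, -0.0]
wrist_force: [-0.3, -0.1, -1.0]
grip_width: 14.4
grip_force: 48.9
[608.48  89.58  61.33] [-0.3  -0.08 -0.96] [ 0.03 -0.01  0.01]
210 [111 107 108 107 108 108 108 108 108 106 105 104 105 105 104 104 104 103
 101 101 101 101 102 102 102  99  99  99  99 100  98  98  97  96  92  90
  93  93  93  92  93  92]
213 [110 109 111 111 111 111 110 111 112 111 110 111 111 111 111 111 111 111
 111 112 113 112 111 112 111 112 110 112 110 110 112 110 110 112 110 112
 111 111 110 111 110 111]
216 [111 111 112 111 110 110 111 112 111 111 110 111 112 112 111 111 111 113
 111 113 113 113 111 110 112 111 110 110 111 111 110 110 111 111 110 111
 111 112 111 110 111 110]
219 [114 113 104  99 100 100 104 112 106 102 110 110 111 112 111 112 110 112
 112 112 112 112 111 111 111 111 111 112 112 110 102  78  78  89 109 108
 109 110 110 110 110 110]
222 [142 145 144 143 142 139 136 131 124 111 100 110 112 110 111 111 112 112
 111 112 111 112 112 112 111 112 111 112 110 113 123 126 126 126 126 126
 127 126 122 103  90 109]
225 [184 185 18
[... 1220 characters left out ...]
 [133 132 131 130 131 132 132 130 115  81  77  78  87  90  90  91  90  91
  92  91  89  86  87  87  87  82  83 100 122 130 133 133 131 129 130 132
 132 132 117  84  80  80]
249 [132 132 131 129 131 133 132 129 114  84  80  85  88  88  90  90  91  92
  91  91  89  87  87  87  89  84  88 107 126 130 133 132 130 130 130 132
 133 129 114  79  79  81]
252 [132 132 131 130 132 133 132 127 111  81  82  84  87  87  86  86  87  87
  87  87  89  90  87  88  87  86  91 105 123 132 133 131 131 131 132 134
 133 124 102  79  82  81]
255 [116 110  92  91  97 101  91  86  89  93  97 101 103 101 100 102 102 103
 102 101 101 102 101 101 102 100  98  94  90  88  87  96  99  91  92 102
 116 106  92  87  87  87]
```

```bash
python3 -m handwheel '[[[0,0,0.05],0,0.95],[[0,0,0.05],0,0.95],[[0,0,0.05],0,0.95],[[0,0,0.05],0,0.95],[[0,0,0.05],0,0.95],[[0,0,0.05],0,0.95],[[0,0,0],0,0.95],[[0,0,0],0,0.95],[[0,0,0],0,0.95],[[0,0,0],0,0.95]]'
```

```text
time_s: 8.78
eef_pos: [608.3, 89.7, 49.4]
eef_rot: [0.768, 0.64, -0.0, -0.0]
wrist_force: [-1.8, 2.4, -2.7]
grip_width: 14.3
grip_force: 48.7
```

```bash
python3 -m handwheel '[[[0.012,-0.008,0],0,0.95],[[0,0,0.04],0,0.95],[[0,0,0.04],0,0.95],[[0,0,0.04],0,0.95],[[0,0,0.04],0,0.95],[[0,0,0.03],0,0.95],[[0,0,0],0,0.95],[[0,0,0],0,0.95],[[0,0,0],0,0.95],[[0,0,0],0,0.95]]'
```

```text
time_s: 9.62
eef_pos: [608.3, 90.1, 41.8]
eef_rot: [0.768, 0.64, -0.0, -0.0]
wrist_force: [-1.5, 1.3, -2.0]
grip_width: 14.4
grip_force: 48.9
```

```bash
python3 -m handwheel '[[[0.008,-0.006,0.02],0,0.95],[[0,0,0.02],0,0.95],[[0,0,0.015],0,0.95],[[0,0,0.012],0,0.95],[[0,0,0],0,0.95],[[0,0,0],0,0.95],[[0,0,0],0,0.95],[[0,0,0],0,0.95],[[0,0,0],0,0.95],[[0,0,0],0,0.95]]'
```

```text
time_s: 10.45
eef_pos: [608.3, 90.4, 39.4]
eef_rot: [0.768, 0.64, 0.0, 0.0]
wrist_force: [-1.4, 0.2, 0.6]
grip_width: 14.5
grip_force: 49.0
```

```bash
python3 -m handwheel '[[[0,0,0],0,0.4],[[0,0,0],0,0.4],[[0,0,0],0,0.4],[[0,0,0],0,0.4],[[0,0,-0.2],0,0.4],[[0,0,-0.4],0,0.4],[[0,0,-0.6],0,0.4],[[0,0,-0.9],0,0.4],[[0,0,-0.9],0,0.4],[[0,0,-0.9],0,0.4]]'
python3 -m handwheel '[[[-0.4,0,0],0,0.2],[[-0.5,0,0],0,0.2],[[-0.5,-0.05,0],0,0.2],[[-0.48,0,0],0,0.2],[[0,0,0],0,0.2],[[0,0,0],0,0.2],[[0,0,0],0,0.2],[[0,0,0],0,0.2],[[0,0,0],0,0.2],[[0,0,0],0,0.2]]'
python3 - <<'E'
from h import *
c=eyes.get_calibration("wrist");s=status.observe();p,d=eyes.grab_frame("wrist");e=s["eef_pos"];print(e,s["wrist_force"],s["ft_torque"],s["joint_positions"],s["grip_width"])
np.savez("pics/w7.npz",p=p,d=d,K=c["intrinsics"],T=c["camera_from_world"])
print((proj(c,[592.9,17,90])-[160,80])*2.4)
cv2.imwrite("pics/w7c.png",cv2.resize(p[80:330,160:440],None,fx=2.4,fy=2.4,interpolation=2))
E
```

```text
time_s: 11.28
eef_pos: [607.9, 90.4, 197.7]
eef_rot: [0.768, 0.64, 0.0, 0.0]
wrist_force: [1.1, 0.2, 0.3]
grip_width: 51.3
grip_force: 0.0
time_s: 12.12
eef_pos: [592.8, 17.5, 195.3]
eef_rot: [0.768, 0.641, -0.0, -0.0]
wrist_force: [0.3, -0.1, 0.0]
grip_width: 68.4
grip_force: 0.0
[592.82  17.52 195.31] [ 0.31 -0.09  0.03] [ 0.04 -0.02  0.  ] [0.03 0.18 0.21 1.6  0.   1.78] 68.4245067986582
[286.9  313.96]
```

View pics/w7c.png

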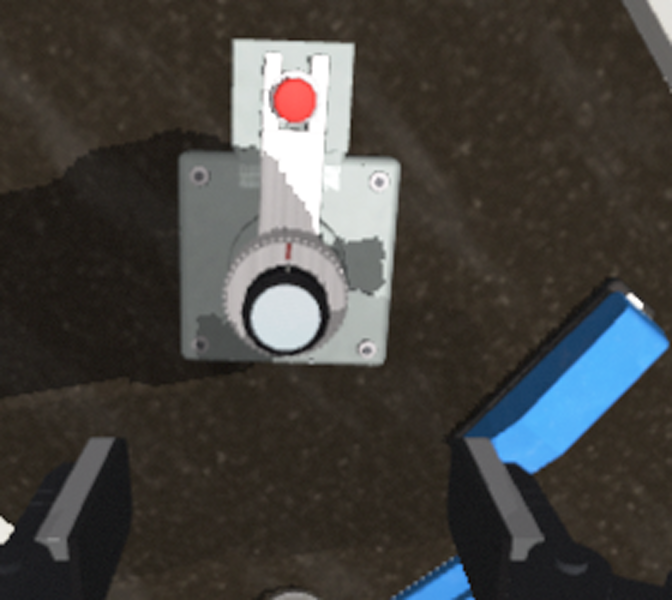

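The crop shows the pin upright in the fork at (294,100) and the barrel top at (285,315), about 0.7 mm from my predicted axis. I'll back the wrist off 60°, correct the position and go down round the ring.

```bash
python3 -m handwheel '[[[-0.02,-0.012,0.2],-1,0.2],[[0,0,0.2],-1,0.2],[[0,0,0.2],-1,0.2],[[0,0,0.2],-1,0.2],[[0,0,0.2],-1,0.2],[[0,0,0.2],-1,0.2],[[0,0,0.2],-1,0.2],[[0,0,0],-1,0.2],[[0,0,0],-1,0.2],[[0,0,0],-1,0.2]]' 40
python3 -m handwheel '[[[0,0,0],-1,0.2],[[0,0,0],-1,0.2],[[0,0,0],0,0.2],[[0,0,0],0,0.2],[[0,0,0],0,0.2],[[0,0,0],0,0.2],[[0,0,0],0,0.2],[[0,0,0],0,0.2],[[0,0,0],0,0.2],[[0,0,0],0,0.2]]'
python3 - <<'E'
from h import *
c=eyes.get_calibration("wrist");s=status.observe();p,d=eyes.grab_frame("wrist");e=s["eef_pos"];print(e,s["joint_positions"])
print(to_tool([592.2,16.8,41]),proj(c,[592.2,16.8,90]))
g=cv2.cvtColor(p,cv2.COLOR_BGR2GRAY);u,v=map(int,proj(c,[592.2,16.8,90]))
sub=p[v-30:v+30,u-30:u+30];cv2.imwrite("pics/w8.png",p)
b,gg,r=[p[...,i].astype(int) for i in range(3)]
for y in range(v-16,v+20,3):print(y,g[y,u-26:u+26])
print(u,v)
z=np.load("pics/w7.npz");p=z["p"];c=dict(intrinsics=z["K"],camera_from_world=z["T"])
g=cv2.cvtColor(p,cv2.COLOR_BGR2GRAY);m=np.zeros(g.shape,bool);m[195:230,260:300]=g[195:230,260:300]>150
h=np.zeros(g.shape,bool);h[185:235,255:305]=(g[185:235,255:305]<70)
ce,st,l=cen(h);pts=np.argwhere(l)[:,::-1].astype(np.int32);hull=cv2.convexHull(pts);el=cv2.fitEllipse(hull);print(st,el,ray(c,*el[0],90))
E
```

```text
time_s: 13.0
eef_pos: [592.1, 16.5, 139.1]
eef_rot: [0.423, 0.906, -0.0, -0.0]
wrist_force: [-0.6, 0.8, 0.6]
grip_width: 68.6
grip_force: 0.0
time_s: 13.83
eef_pos: [592.1, 16.2, 139.4]
eef_rot: [0.345, 0.938, 0.0, 0.0]
wrist_force: [-0.0, 0.0, 0.2]
grip_width: 68.3
grip_force: 0.0
[592.14  16.16 139.41] [0.03 0.17 0.09 1.49 0.   0.73]
[0.01 0.01 2.46] [279.16 233.63]
217 [170 189 180 159 153 131 102  31  18  27  29  30  29  28  29  33  34  33
  33  32  43  63  92 113 120 123 123 123 115  87  62  39  33  32  34  34
  31  28  26  30  32  29  24  23  67 143 192 192 192 190 189 189]
220 [138 139 140 141 125  68  22  29  30  28  29  33  32  32  70 145 201 219
 228 229 230 228 228 229 230 229 229 229 230 229 228 229 230 227 216 178
 104  40  33  33  34  29  31  33  28  58 123 172 192 193 193 195]
223 [140 140 139 117  31  22  24  24  27  25  30  99 182 223 229 229 229 228
 229 229 228 227 229 229 228 228 230 229 228 228 229 229 228 228 230 228
 228 229 222 172  70  33  32  33  30  29  24  78 154 196 193 192]
226 [136 137 121  64  21  24  23  23  24 119 209 227 227 227 228 227 227 227
 227
[... 1318 characters left out ...]
26 227 226 226 226 226 226 226 226 226 226 226
 227 226 225 211 133  23  22  19  80 137 149 142 136 119  78  67]
247 [192 191 191 190 189 188 188 186 170 138  91  25  25  52 123 196 226 226
 226 226 226 226 226 226 226 226 226 226 226 226 226 226 226 226 226 215
 168 129  44  24  44  79  98  93  72  69  53  52  49  50  51  50]
250 [191 191 190 188 186 184 182 169 131 147 176 187 184 169 132  45  24  23
  34  79 129 153 165 185 201 200 200 193 176 171 156 132  82  69  24  24
  26  36  45  46  48  48  51  49  52  51  55  53  55  57  60  60]
279 233
[261 191  36  37 380] ((278.58746337890625, 209.1905059814453), (35.702701568603516, 37.196109771728516), 178.5506134033203) [592.35  18.62  90.  ]
```

```bash
python3 -m handwheel '[[[0,0.005,0.3],0,0.2],[[0,0,0.4],0,0.2],[[0,0,0.4],0,0.2],[[0,0,0.4],0,0.2],[[0,0,0.4],0,0.2],[[0,0,0.3],0,0.2],[[0,0,0.2],0,0.2],[[0,0,0.06],0,0.2],[[0,0,0],0,0.2],[[0,0,0],0,0.2]]'
python3 -m handwheel '[[[0,0,0],0,0.3],[[0,0,0],0,0.38],[[0,0,0],0,0.42],[[0,0,0],0,0.5],[[0,0,0],0,0.5],[[0,0,0],0,0.5],[[0,0,0],0,0.5],[[0,0,0],0,0.5],[[0,0,0],0,0.5],[[0,0,0],0,0.5]]'
python3 - <<'E'
from h import *
s=status.observe();print(s)
E
```

```text
time_s: 14.72
eef_pos: [592.6, 16.3, 41.6]
eef_rot: [0.345, 0.939, 0.0, 0.0]
wrist_force: [0.1, 0.6, 0.4]
grip_width: 67.9
grip_force: 0.0
time_s: 15.55
eef_pos: [591.8, 15.1, 42.3]
eef_rot: [0.346, 0.938, -0.001, 0.0]
wrist_force: [-6.6, -6.6, 8.3]
grip_width: 48.2
grip_force: 40.2
{'time_s': 15.55, 'joint_positions': array([ 0.03,  0.2 , -0.07,  1.31, -0.  ,  0.73]), 'joint_vel': array([-0.,  0.,  0., -0., -0., -0.]), 'effort': array([  3.61, -54.47,  45.61,  -2.98,   1.79,   0.05]), 'eef_pos': array([591.78,  15.05,  42.28]), 'eef_rot': array([ 0.35,  0.94, -0.  ,  0.  ]), 'wrist_force': array([-6.6 , -6.61,  8.31]), 'ft_torque': array([-1.42,  1.42,  0.06]), 'grip_force': 40.1650071144104, 'grip_width': 48.24811373146367}
```

```bash
python3 -m handwheel '[[[0,-0.034,-0.016],0,0.5],[[0,0,0],0,0.5],[[0,0,0],0,0.5],[[0,0,0],0,0.5],[[0,0,0],0,0.5],[[0,0,0],0,0.5],[[0,0,0],0,0.5],[[0,0,0],0,0.5],[[0,0,0],0,0.5],[[0,0,0],0,0.5]]'
python3 - <<'E'
from h import *
s=status.observe();print(s["eef_pos"],s["wrist_force"],s["ft_torque"],s["effort"])
E
python3 -m handwheel '[[[0,0,0],0.4,0.5],[[0,0,0],0.4,0.5],[[0,0,0],0.4,0.5],[[0,0,0],0.4,0.5],[[0,0,0],0.4,0.5],[[0,0,0],0.4,0.5],[[0,0,0],0,0.5],[[0,0,0],0,0.5],[[0,0,0],0,0.5],[[0,0,0],0,0.5]]'
python3 - <<'E'
from h import *
s=status.observe();print(s["eef_pos"],s["eef_rot"],s["wrist_force"],s["ft_torque"],s["effort"],s["joint_positions"])
E
```

```text
time_s: 16.38
eef_pos: [591.7, 15.0, 42.3]
eef_rot: [0.345, 0.939, -0.0, 0.001]
wrist_force: [-2.2, -2.4, 5.3]
grip_width: 47.8
grip_force: 42.6
[591.66  14.99  42.33] [-2.24 -2.41  5.33] [-0.69  0.46 -0.08] [  1.89 -55.3   44.3   -0.96   0.98  -0.06]
time_s: 17.22
eef_pos: [591.5, 14.9, 42.3]
eef_rot: [0.442, 0.897, -0.0, 0.0]
wrist_force: [-2.0, -3.8, 6.3]
grip_width: 48.0
grip_force: 42.7
[591.52  14.88  42.28] [ 0.44  0.9  -0.    0.  ] [-1.99 -3.79  6.28] [-0.91  0.67 -0.09] [  2.23 -55.16  44.44  -1.25   1.09  -0.11] [ 0.03  0.19 -0.07  1.31 -0.    0.94]
```

```bash
python3 -m handwheel '[[[0,-0.006,-0.016],0.3,0.5],[[0,0,0],0.3,0.5],[[0,0,0],0.3,0.5],[[0,0,0],0.3,0.5],[[0,0,0],0.3,0.5],[[0,0,0],0.3,0.5],[[0,0,0],0.3,0.5],[[0,0,0],0.3,0.5],[[0,0,0],0.3,0.5],[[0,0,0],0.3,0.5]]'
python3 - <<'E'
from h import *
s=status.observe();print(s["eef_pos"],s["eef_rot"],s["wrist_force"],s["ft_torque"],s["effort"],s["joint_positions"],s["joint_vel"])
p,d=eyes.grab_frame("wrist");cv2.imwrite("pics/w9.png",p)
s=status.observe();print(s["ft_torque"],s["effort"][5])
E
```

```text
time_s: 18.05
eef_pos: [591.3, 14.8, 42.4]
eef_rot: [0.555, 0.832, -0.0, 0.0]
wrist_force: [-0.3, -3.2, 2.2]
grip_width: 48.2
grip_force: 42.2
[591.3   14.83  42.36] [ 0.56  0.83 -0.    0.  ] [-0.32 -3.21  2.25] [-0.81  0.29  0.36] [  1.86 -57.36  45.61  -0.49   1.09  -0.11] [ 0.03  0.19 -0.07  1.31 -0.    1.2 ] [-0.   -0.   -0.    0.   -0.    0.31]
[-0.83  0.26  0.24] -0.03680111258290708
```

View pics/w9.png

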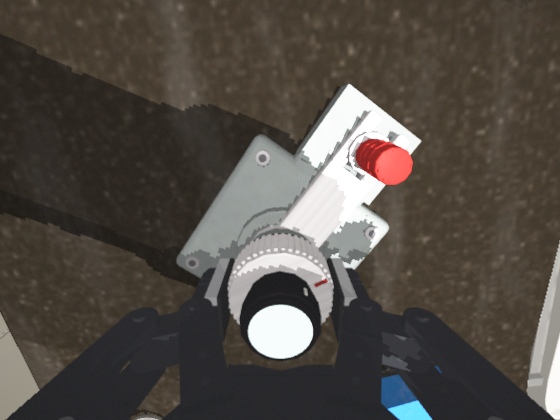

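```bash
cat > tq.py <<'E'
import sys
from cell import status
s=status.observe();t=s["ft_torque"][2];print("TZ %.3f j6 %.3f F %s"%(t,s["joint_positions"][5],s["wrist_force"].round(1)))
sys.exit(t>float(sys.argv[1]))
E
M='python3 -m handwheel'
python3 -m handwheel '[[[0,0,-0.004],0.1,0.5],[[0,0,0],0.1,0.5],[[0,0,0],0.1,0.5],[[0,0,0],0.1,0.5],[[0,0,0],0.1,0.5],[[0,0,0],0.1,0.5],[[0,0,0],0.1,0.5],[[0,0,0],0.1,0.5],[[0,0,0],0.1,0.5],[[0,0,0],0.1,0.5]]' >/dev/null; python3 tq.py 0.46 &&
python3 -m handwheel '[[[0,0,0],0.1,0.5],[[0,0,0],0.1,0.5],[[0,0,0],0.1,0.5],[[0,0,0],0.1,0.5],[[0,0,0],0.1,0.5],[[0,0,0],0.1,0.5],[[0,0,0],0.1,0.5],[[0,0,0],0.1,0.5],[[0,0,0],0.1,0.5],[[0,0,0],0.1,0.5]]'; python3 tq.py 0.46
```

```text
TZ 0.427 j6 1.289 F [-0.6 -5.3  1. ]
TZ 0.427 j6 1.289 F [-0.6 -5.3  1. ]False
False
```

```bash
sed -i 's/sys.exit(t/sys.exit(int(t/; s/\[1\]))/[1])))/' tq.py
python3 -m handwheel '[[[0,0,0],0.1,0.5],[[0,0,0],0.1,0.5],[[0,0,0],0.1,0.5],[[0,0,0],0.1,0.5],[[0,0,0],0.1,0.5],[[0,0,0],0.1,0.5],[[0,0,0],0.1,0.5],[[0,0,0],0.1,0.5],[[0,0,0],0.1,0.5],[[0,0,0],0.1,0.5]]'>/dev/null; python3 tq.py 0.48 &&
python3 -m handwheel '[[[0,0,0],0.1,0.5],[[0,0,0],0.1,0.5],[[0,0,0],0.1,0.5],[[0,0,0],0.1,0.5],[[0,0,0],0.1,0.5],[[0,0,0],0.1,0.5],[[0,0,0],0.1,0.5],[[0,0,0],0.1,0.5],[[0,0,0],0.1,0.5],[[0,0,0],0.1,0.5]]'>/dev/null && python3 tq.py 0.48
```

```text
TZ 0.406 j6 1.376 F [-0.2 -5.4  1.8]
TZ 0.468 j6 1.464 F [-1.  -4.6  2.1]
```

```bash
python3 -m handwheel '[[[0,0,0],0.05,0.5],[[0,0,0],0.05,0.5],[[0,0,0],0.05,0.5],[[0,0,0],0.05,0.5],[[0,0,0],0.05,0.5],[[0,0,0],0.05,0.5],[[0,0,0],0.05,0.5],[[0,0,0],0.05,0.5],[[0,0,0],0.05,0.5],[[0,0,0],0.05,0.5]]'>/dev/null; python3 tq.py 0.48
```

```text
TZ 0.529 j6 1.507 F [-1.1 -4.7  1.5]
```

```bash
python3 -m handwheel '[[[0,0,0],0.03,0.5],[[0,0,0],0.03,0.5],[[0,0,0],0.03,0.5],[[0,0,0],0.03,0.5],[[0,0,0],0.03,0.5],[[0,0,0],0.03,0.5],[[0,0,0],0.03,0.5],[[0,0,0],0.03,0.5],[[0,0,0],0.03,0.5],[[0,0,0],0.03,0.5]]'>/dev/null; python3 tq.py 0.48
```

```text
TZ 0.595 j6 1.533 F [-1.9 -4.2  1.8]
```

```bash
python3 -m handwheel '[[[0,0,0],0.02,0.5],[[0,0,0],0.02,0.5],[[0,0,0],0.02,0.5],[[0,0,0],0.02,0.5],[[0,0,0],0.02,0.5],[[0,0,0],0.02,0.5],[[0,0,0],0.02,0.5],[[0,0,0],0.02,0.5],[[0,0,0],0.02,0.5],[[0,0,0],0.02,0.5]]'>/dev/null; python3 tq.py 0.48
```

```text
TZ 0.626 j6 1.550 F [-1.7 -5.4  1.4]
```

```bash
python3 -m handwheel '[[[0,0,0],0,0.4],[[0,0,0],0,0.3],[[0,0,0],0,0.2],[[0,0,0],0,0.2],[[0,0,0],0,0.2],[[0,0,0],0,0.2],[[0,0,-0.2],0,0.2],[[0,0,-0.4],0,0.2],[[0,0,-0.6],0,0.2],[[0,0,-0.8],0,0.2]]'
python3 -m handwheel '[[[0,0,-0.8],0,0.2],[[0,0,-0.8],0,0.2],[[0,0,-0.5],0,0.2],[[0,0,0],0,0.2],[[0,0,0],0,0.2],[[0,0,0],0,0.2],[[0,0,0],0,0.2],[[0,0,0],0,0.2],[[0,0,0],0,0.2],[[0,0,0],0,0.2]]'
python3 - <<'E'
from h import *
p,d=eyes.grab_frame("wrist");cv2.imwrite("pics/w10.png",p)
E
```

```text
time_s: 23.93
eef_pos: [590.1, 15.1, 122.0]
eef_rot: [0.691, 0.723, -0.001, -0.001]
wrist_force: [1.5, -0.2, -0.4]
grip_width: 68.0
grip_force: 0.0
time_s: 24.77
eef_pos: [591.0, 15.1, 205.9]
eef_rot: [0.691, 0.723, -0.0, -0.0]
wrist_force: [-0.6, -0.4, 0.2]
grip_width: 68.0
grip_force: 0.0
```

View pics/w10.png

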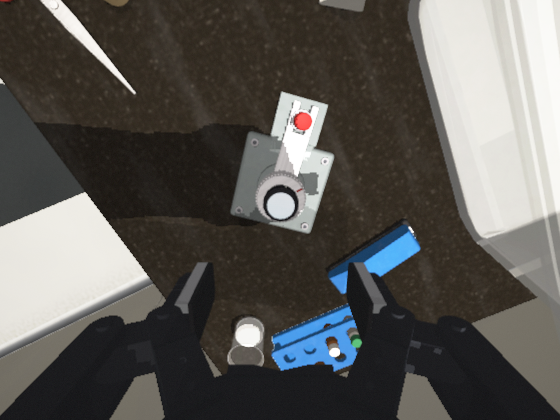

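The last view shows the pin seated in the fork at (303,121), the ring and barrel at (281,203) with the ring mark turned, and the gripper clear of everything.

```bash
python3 -c "
from cell import manip;print(manip.hand_in())"
```

```text
the job is handed in; nothing more can be done
None
```

The pin is fully home through the fork, and the ring is snugged to about 0.21 N m over its running torque and released. I handed the job in at about 25 s with nothing touching; no verdict came back, and the barrel mark was judged only by eye in the last picture.

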